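# Knock the stuck chocolate puck out of its die

## Robot

A 6-joint arm with a two-finger parallel gripper is mounted at the origin on a cart in front of the work surface, level with it; the furniture and walls round the work are solid. World frame = base frame: x ahead of the robot, y to its left, z up, the work surface at z = 0. Lengths are in m, angles in rad, forces in N, time in s.
With the tool pointing down it reaches from about 0.35 to 0.975 m from the base axis. Payload 17.4 kg.
Tool frame: the origin (TCP) lies at the very end of the fingers, on their centre line; the grasp point (between the pads) lies manip.tcp_to_grasp behind it (manip.tcp_to_grasp is the distance from the TCP to the grasp point, in m); z points along the fingers, y is the line along which they close (so a half turn about z gives the same grasp; the last joint's range is limited). The gripper opens to 85 mm and grips with 20 to 120 N. Pads are 22 mm wide; open, the fingers measure 114 mm over their backs; the gripper's body (76 mm by 85 mm) begins 54 mm behind the grasp point. The pads swing forward as they close: fully open they stand 13 mm farther back than shut.
Start: joints at [1.308, 0.116, 1.442, -0, 1.584, -0.038], TCP at [0.15, 0.658, 0.231] pointing down, gripper open.
Joint ranges: [-2.83, 2.83], [-0.83, 2.19], [0.07, 2.5], [-1.14, 4.28], [0.01, 3], [-2.97, 2.97]. Speed limits (rad/s): [1.89, 1.89, 2.22, 3.14, 3.14, 3.14].

## Interface

Orientations are given as a unit quaternion [x, y, z, w].
In Python, from bench import manip, optics, spotter gives the robot as it stands. The module is installed in compiled form; this text tells all that it offers.
- The arm moves only by the tool jog_arm, never from a script. Its argument "rows" is a list that holds one entry, the list of rows, each a list of 5 numbers: the shift along the tool's x, y, z in m, then the turn about the tool's z in rad, then the finger opening in m, from 0 to 0.0854. In form: [[[x, y, z, twist, grip], ...]]. A call has 1 to 8 rows; each row is the pose to reach, as a shift and turn from the pose commanded when the call began, along the tool's axes at that moment; what a row does not reach only later rows make up. A row lasts 1/10 s, in which the tool goes at most 50 mm and 8.59 degrees, less where a joint would pass 70% of its speed; a pose out of reach is approached as far as the arm can. A call with a gripper value outside its range is refused whole. The fingers move at their own pace and stop on an object; the grip force is fixed at half the most. Time passes only in rows, so rows that repeat a pose let the fingers close. It gives the time, the measured TCP pose, the force, the opening and the grip force at its end, in the units of the state.
- manip.read_state(): the state, without advancing time (a new reading comes with each control period).
- optics.read_camera(name): name is "scene" or "top"; returns a dict with "frame" (420x560x3 uint8, blue, green, red), "depth" (420x560 float32, m along the optical axis (not along the pixel's ray), 0 where there is no reading), "intrinsics" (3x3 intrinsics, pixels), "D" ([k1, k2, p1, p2, k3] as OpenCV has them; the pictures are not rectified), "R" (3x3) and "t" (3): a world point X has camera coordinates R X + t. Camera axes: x right, y down, z forward; pixel columns grow to the right and rows downward; lengths in m; the calibration is good to about 2 mm. A picture is of the moment at which its call begins.
- manip.close_job(): hands the job in; it is judged then, once.
Trained networks look in a picture, given as the dict that the camera call returned (one of the last four; its "shot" number tells which), for a name from the list of things; names that differ only in an ending like _2 or _b are one class to them, and where a whole thing is asked for, a point or a joint stands for the part that bears it (a point fixed in the world has none). Each returns a list of dicts, best first, with "confidence" (0 to 1); they miss things now and then, are a little off and sometimes report something else, mostly with a low value. They report only what shows in the picture. A call takes as long as a camera call. They do not tell look-alikes from the thing itself.
- spotter.recognise(picture, label): "point" ([column, row] in pixels, amid what is visible of it).
- spotter.outline_of(picture, label): "mask" (420x560 bool, what is visible of it) and "point" ([column, row] in pixels, amid what is visible of it).
The state is a dict: "time": time; "joint_pos": joint angles; "joint_velocities": joint speeds; "joint_torque": joint torques, N m; "tool_pos": TCP position; "ee_rot": TCP orientation; "contact_force": force on the tool from outside, world axes, zero at the start; "ft_torque": the same for the moment, N m; "opening": finger opening in m; "grasp_force": force on a finger pad.
Only numpy, scipy, OpenCV 4.12 (cv2) and the standard library are available. Lean on these libraries where they do the work, as an engineer would, in place of code of your own. Each camera call takes 0.05 s, during which the arm holds its last target. There are 200 camera calls.

## Task

Take the ejector rod out of its wooden rest, feel for the guide bore in the steel shuttle on top of the knock-out stand, and push the rod gently down through it until the stuck chocolate puck is driven all the way out of the die and stands on the stand's base, never pressing hard on the stand or the puck. Then put the rod back upright in its rest, fully home, and leave the bell, the bowl and the chocolate cup where they are.

Things in the scene. Friction and masses are not known exactly. Their poses are not given: they have to be found in the camera images.
- rod: Loose ejector rod, about 160 g, upright in the rest. Origin: centre of its lower tip, z up the rod. Steel shaft 12.4 mm thick (tip chamfered 1 mm) for 60 mm, steel collar 30 mm wide from 60 to 66 mm, square wooden handle 22 x 22 mm from 66 to 114 mm above the tip, flat sides across the rod's x and y. Grasp the handle from above across two flats.
- rest: Fixed wooden block 60 x 60 x 66 mm with an upright through hole 18 mm wide (2 mm chamfer) in its middle. Origin: centre of its underside, z up. The rod stands in it at the start. When home, the rod's collar lies on the block's top and its tip is 6 mm above this origin.
- stand: Fixed foot plate (4 mm thick) of the knock-out stand, origin at the centre of its underside, z up. On it a wooden bridge 90 mm (x) by 124 mm (y), open at -x and +x, stands on rubber feet that sink 1 mm per 4 N (at most 6 mm; sizes here are unloaded): base top at z = 18 mm, shuttle on top, under it a die sleeve with the puck, lower end at z = 44 mm. Over 30 N from the rod is damage.
- shuttle_range (a point): Fixed point of the stand, 70 mm above its origin: the middle of the shuttle's range, at its top face. The shuttle is a flat steel plate 72 mm (x) by 90 mm (y), 8 mm thick, with a 15 mm guide bore (1 mm chamfer) in its middle. It is clamped stiffly somewhere along the stand's y: the bore is at x = 0, y = -12 to +12 mm from here, not measured; look or feel for it. Elsewhere is flat steel.
- puck (a joint): How far (m) the chocolate puck (29 mm wide, 14 mm high) is driven down in the die. 0: seated, top 10 mm below the bore's mouth; starts at 0 to 0.003. 0.028: stands on the bridge's base (hard stop), top 38 mm below the bore's mouth, clear of the sleeve. It needs a push of about 8 N all the way, plus 1 N per 10 mm/s, and stays where it is left.
- bell: Bystander: white domed service bell, 80 mm wide, 60 mm high, origin under its centre.
- bowl: Bystander: oval bowl of hazelnuts, 94 x 128 mm, 53 mm high, origin under its centre.
- cup: Bystander: loose fluted chocolate cup, 37 mm wide, 28 mm high, origin under its centre.
Mind the look-alikes: they are no part of the job. What is shaped like the rod but blue or orange is not meant.

How it is judged:
By the outcome, as a careful person would: the job done as asked, in the order asked, and still so for the second after the job is handed in, with the robot touching nothing.
It also fails if it takes over 72 s, if anything falls off the work surface, if the arm or the gripper's body presses on something with over 40 N, if the wrist force passes 120 N, or if a joint passes its speed limit or range.

## Working session

There is one attempt and no reset: what is moved stays moved. The work goes in short steps, Python scripts to look and compute and a tool call to move; the robot and the scene stay as the last step left them, time stands still between calls to the robot, and variables do not carry over. Pictures are saved under pics/ and viewed, at most 10 in all, crops included, and the job is handed in when it is done.

Besides the shell and the picture viewer there is one more tool, called after "Emit:" as name(argument=value, ...) on one line, values as JSON. jog_arm: Moves the arm, as the interface text tells. Its arguments: {"type":"object","properties":{"rows":{"type":"array"}},"required":["rows"]}

```bash
mkdir -p pics
cat > h.py <<'E'
import numpy as np, cv2
from bench import manip, optics, spotter
def world(p,uv,depth=None):
    u,v=uv
    d=p["depth"][int(round(v)),int(round(u))] if depth is None else depth
    n=cv2.undistortPoints(np.array([[[u,v]]],float),p["intrinsics"],p["D"])[0,0]
    return p["R"].T@(np.array([n[0]*d,n[1]*d,d])-p["t"])
def atz(p,uv,z):
    n=cv2.undistortPoints(np.array([[[u,v]] for u,v in [uv]],float),p["intrinsics"],p["D"])[0,0]
    r=p["R"].T@np.array([n[0],n[1],1]); c=-p["R"].T@p["t"]
    return c+r*(z-c[2])/r[2]
def proj(p,X):
    return cv2.projectPoints(np.array(X,float).reshape(-1,1,3),cv2.Rodrigues(p["R"])[0],p["t"],p["intrinsics"],p["D"])[0][:,0]
def cloud(p):
    h,w=p["depth"].shape
    g=np.stack(np.meshgrid(np.arange(w),np.arange(h)),-1).reshape(-1,1,2).astype(float)
    n=cv2.undistortPoints(g,p["intrinsics"],p["D"])[:,0]
    d=p["depth"].reshape(-1,1)
    X=(np.hstack([n*d,d])-p["t"])@p["R"]
    X[d[:,0]==0]=np.nan
    return X.reshape(h,w,3)
E
python3 - <<'E'
from h import *
s=manip.read_state();print(s["tool_pos"],s["ee_rot"],manip.tcp_to_grasp,s["contact_force"])
for n in("scene","top"):
    p=optics.read_camera(n);cv2.imwrite(f"pics/{n}0.png",p["frame"])
    print(n,-p["R"].T@p["t"])
    for l in("rod","rest","stand","shuttle_range","puck","bell","bowl","cup"):
        for r in spotter.recognise(p,l)[:4]:
            print(l,np.round(r["point"]),round(r["confidence"],2),np.round(world(p,r["point"]),3))
E
```

```text
[0.15041264 0.65782009 0.23054485] [ 1.12133863e-01  9.93692928e-01 -5.97053945e-04 -7.71378795e-05] 0.0187 [ 0.59186833  0.65619642 -0.10965848]
scene [ 0.02892809 -0.36903058  0.59752788]
rod [202. 171.] 0.97 [0.532 0.263 0.071]
rod [233. 174.] 0.82 [0.538 0.175 0.1  ]
rod [193. 201.] 0.72 [0.442 0.183 0.087]
rest [236. 202.] 0.85 [0.522 0.156 0.05 ]
stand [357. 313.] 0.68 [ 0.425 -0.181  0.07 ]
shuttle_range [354. 309.] 0.87 [ 0.429 -0.174  0.071]
bell [345. 214.] 0.84 [ 0.645 -0.018  0.034]
bell [414. 239.] 0.59 [ 0.65  -0.162  0.046]
bowl [415. 239.] 0.92 [ 0.651 -0.163  0.047]
cup [268. 279.] 0.95 [ 0.427 -0.01   0.024]
top [0.37241854 0.03758528 0.94421459]
rod [162. 222.] 0.64 [0.536 0.263 0.114]
rod [202. 224.] 0.52 [0.527 0.18  0.116]
rod [197. 265.] 0.5 [0.445 0.191 0.114]
rest [207. 228.] 0.92 [0.526 0.177 0.069]
stand [360. 258.] 0.81 [ 0.451 -0.15   0.069]
shuttle_range [363. 255.] 0.91 [ 0.456 -0.159  0.058]
bell [287. 167.] 0.58 [ 0.666 -0.003  0.049]
bowl [362. 257.] 0.62 [ 0.453 -0.156  0.06 ]
bowl [352. 163.] 0.56 [ 0.685 -0.164  0.003]
cup [295. 270.] 0.65 [ 0.433 -0.011  0.024]
```

View pics/scene0.png

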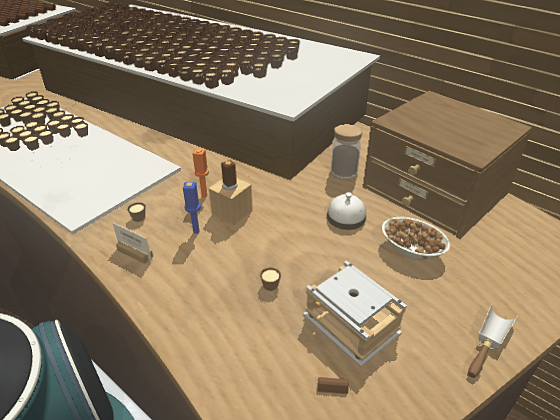

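View pics/top0.png

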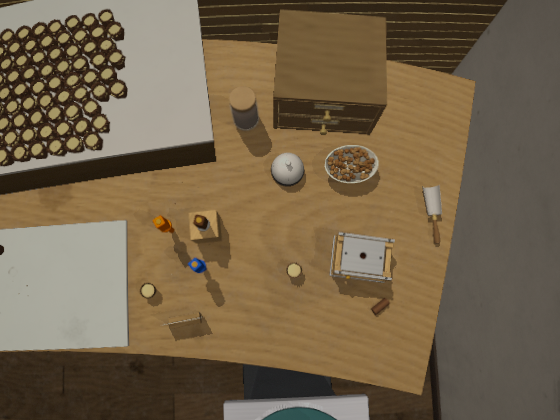

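The scene shows three rod shapes: orange standing at scene (202,171), blue at (190,205), and the brown-handled one in the wooden rest at (229,175). The top view has the same three at (162,222), (197,265) and (202,222). I choose the brown one in the rest. The bore is the dark spot at scene (353,293) and top (363,256).

Run:
```python
from h import *
out=[]
for n,c1,c2 in(("scene",(230,185),(355,300)),("top",(203,224),(363,257))):
    p=optics.read_camera(n);C=cloud(p)
    def rect(lo,hi,cen,r):
        m=(np.abs(C[...,0]-cen[0])<r)&(np.abs(C[...,1]-cen[1])<r)&(C[...,2]>lo)&(C[...,2]<hi)
        P=C[m]
        R=cv2.minAreaRect((P[:,:2]*1000).astype(np.float32))
        return len(P),np.round(R[0],1),np.round(R[1],1),round(R[2],1),round(float(np.median(P[:,2])),4)
    print(n,"handle",rect(.108,.125,(.53,.178),.03)); print("collar/handle",rect(.078,.106,(.53,.178),.03))
    print("rest",rect(.06,.0685,(.525,.172),.05)); print("shuttle", rect(.066,.0745,(.45,-.16),.085))
    # bore: dark blob
    g=cv2.cvtColor(p["frame"],cv2.COLOR_BGR2GRAY)
    x,y=c2; w=g[y-25:y+25,x-25:x+25]
    _,l,st,ce=cv2.connectedComponentsWithStats((w<90).astype(np.uint8))
    for i in range(1,len(st)):
        if st[i][4]>6: 
            uv=ce[i]+[x-25,y-25]; print("dark",st[i],uv.round(1),atz(p,uv,.069).round(4))
    for c in(c1,c2):
        k=p["frame"][c[1]-45:c[1]+45,c[0]-50:c[0]+50]; out.append(cv2.resize(k,None,fx=4,fy=3.3,interpolation=cv2.INTER_CUBIC))
cv2.imwrite("pics/crop1.png",np.vstack([np.hstack(out[:2]),np.hstack(out[2:])]))
```

```text
scene handle (132, array([536.3, 185.5]), array([23.3, 21.9]), 71.5, 0.1183)
collar/handle (165, array([530.6, 181.7]), array([16.8, 28. ]), 34.9, 0.0921)
rest (461, array([537.5, 185.8]), array([63.6, 62.1]), 3.7, 0.0656)
shuttle (2716, array([ 454.1, -160.3]), array([122.4,  90.6]), 79.7, 0.0703)
dark [20 18  8  4 22] [353.2 294.2] [ 0.4536 -0.1565  0.069 ]
top handle (110, array([535.5, 185.7]), array([20.3, 21.5]), 76.0, 0.1186)
collar/handle (41, array([530.3, 181.4]), array([11.8, 25.7]), 37.0, 0.0925)
rest (548, array([536.4, 186.5]), array([61.2, 59.5]), 4.2, 0.0653)
shuttle (1518, array([ 453.9, -160.8]), array([122.2,  87.7]), 79.5, 0.0692)
dark [1 9 4 5 9] [341.2 242.2] [ 0.4853 -0.1115  0.069 ]
dark [45 15  5 24 34] [384.4 258.6] [ 0.446  -0.2026  0.069 ]
dark [22 21  6  6 30] [362.6 255.4] [ 0.455  -0.1557  0.069 ]
dark [  0  40  39  10 142] [350.8 278.8] [ 0.4065 -0.1266  0.069 ]
dark [41 47  9  3 15] [383.6 280.2] [ 0.4001 -0.1968  0.069 ]
```

View pics/crop1.png

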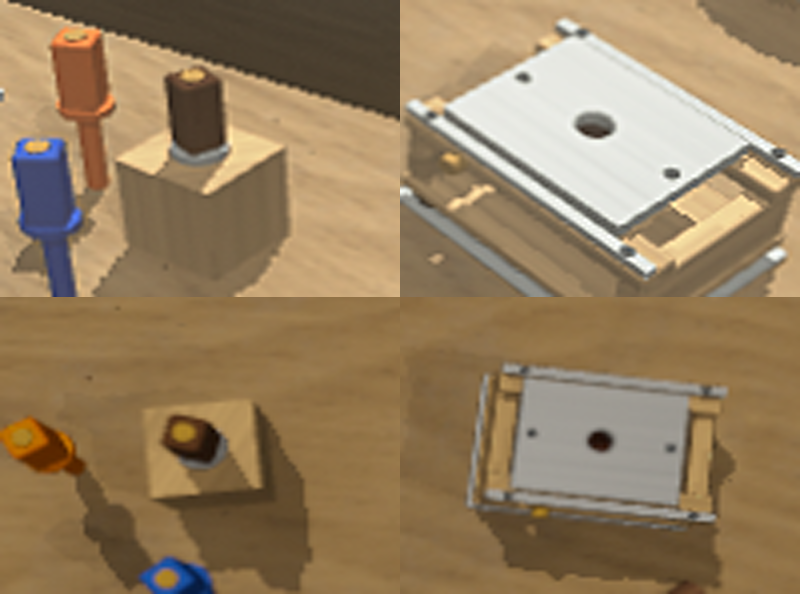

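The crop confirms it: the brown-handled rod stands in the rest, and the orange and blue ones are look-alikes. The bore shows clearly in the light shuttle plate, about 4.5 mm toward +y from mid-range.

```bash
cat >> h.py <<'E'
from scipy.spatial.transform import Rotation as Ro
def shift(target,yaw=None):
    "tool shift to TCP target; yaw = wanted world direction (deg) of tool y"
    s=manip.read_state();M=Ro.from_quat(s["ee_rot"]).as_matrix()
    cur=np.degrees(np.arctan2(M[1,1],M[0,1]))
    print("tcp",s["tool_pos"].round(4) if hasattr(s["tool_pos"],"round") else s["tool_pos"],"yawy",round(cur,2),"F",np.round(s["contact_force"],1),"t",round(s["time"],2))
    print("shift",np.round(M.T@(np.array(target)-s["tool_pos"]),4), None if yaw is None else round(-np.radians((yaw-cur+90)%180-90),4))
E
python3 -c "
from h import *
shift((.536,.1857,.231),73.5)"
```

```text
tcp [0.1504 0.658  0.2313] yawy 77.12 F [ 0.4 -0.5 -0.2] t 1.0
shift [-4.811e-01 -3.745e-01  3.000e-04] 0.0632
```

Emit:
jog_arm(rows=[[[-0.24,-0.187,0,0.03,0.055],[-0.24,-0.187,0,0.03,0.055],[-0.24,-0.187,0,0.03,0.055],[-0.24,-0.187,0,0.03,0.055],[-0.24,-0.187,0,0.03,0.055],[-0.24,-0.187,0,0.03,0.055],[-0.24,-0.187,0,0.03,0.055],[-0.24,-0.187,0,0.03,0.055]]])

```text
time: 1.8
tool_pos: [0.3435, 0.4215, 0.2316]
ee_rot: [0.128, 0.992, 0.0, 0.0]
contact_force: [-0.1, -0.7, -0.1]
opening: 0.0551
grasp_force: 0.0
```

Emit:
jog_arm(rows=[[[-0.241,-0.187,0,0.033,0.055],[-0.241,-0.187,0,0.033,0.055],[-0.241,-0.187,0,0.033,0.055],[-0.241,-0.187,0,0.033,0.055],[-0.241,-0.187,0,0.033,0.055],[-0.241,-0.187,0,0.033,0.055],[-0.241,-0.187,0,0.033,0.055],[-0.241,-0.187,0,0.033,0.055]]])

```text
time: 2.6
tool_pos: [0.5292, 0.1808, 0.2309]
ee_rot: [0.144, 0.99, -0.0, -0.0]
contact_force: [0.1, 0.9, -0.1]
opening: 0.0551
grasp_force: 0.0
```

```bash
python3 -c "
from h import *
shift((.536,.1857,.16),73.5)
print(manip.read_state()['opening'])"
```

```text
tcp [0.5292 0.1808 0.2309] yawy 73.46 F [ 0.1  0.9 -0.1] t 2.6
shift [-0.0052  0.0066  0.0709] -0.0007
0.05506072266426205
```

Emit:
jog_arm(rows=[[[-0.005,0.0066,0.0,0,0.055],[-0.005,0.0066,0.07,0,0.055],[-0.005,0.0066,0.07,0,0.055],[-0.005,0.0066,0.07,0,0.055],[-0.005,0.0066,0.07,0,0.055]]])

```text
time: 3.1
tool_pos: [0.5354, 0.1869, 0.1623]
ee_rot: [0.143, 0.99, 0.0, 0.0]
contact_force: [0.1, 0.2, 0.3]
opening: 0.0553
grasp_force: 0.0
```

Run:
```python
from h import *
shift((.536,.1857,.081),73.5)
p=optics.read_camera("scene")
k=p["frame"][110:240,150:310]; cv2.imwrite("pics/app.png",cv2.resize(k,None,fx=4,fy=4,interpolation=cv2.INTER_CUBIC))
```

```text
tcp [0.5354 0.1869 0.1623] yawy 73.61 F [0.1 0.2 0.3] t 3.1
shift [-0.0009 -0.0011  0.0813] 0.002
```

View pics/app.png

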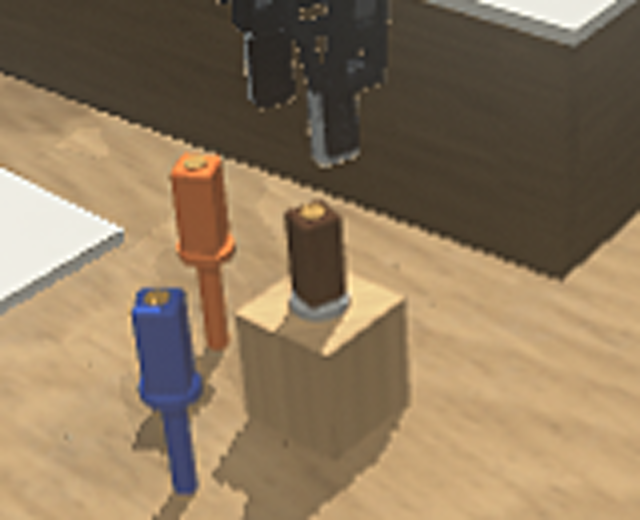

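The fingers hang straddling the brown rod, at crop (310,210), with the orange one well clear to the left. I go down and close.

Emit:
jog_arm(rows=[[[-0.001,-0.001,0.04,0,0.055],[-0.001,-0.001,0.081,0,0.055],[-0.001,-0.001,0.081,0,0.055],[-0.001,-0.001,0.081,0,0.055],[-0.001,-0.001,0.081,0,0.015],[-0.001,-0.001,0.081,0,0.015],[-0.001,-0.001,0.081,0,0.015],[-0.001,-0.001,0.081,0,0.015]]])

```text
time: 3.95
tool_pos: [0.5372, 0.1846, 0.0828]
ee_rot: [0.143, 0.99, 0.001, 0.001]
contact_force: [-1.1, 0.8, 8.3]
opening: 0.0217
grasp_force: 58.7
```

Emit:
jog_arm(rows=[[[0,0,0,0,0.015],[0,0,0,0,0.015],[0,0,0,0,0.015],[0,0,0,0,0.015]]])

```text
time: 4.35
tool_pos: [0.5372, 0.1846, 0.0828]
ee_rot: [0.143, 0.99, 0.001, 0.001]
contact_force: [-1.6, 0.9, 10.0]
opening: 0.0215
grasp_force: 58.7
```

Emit:
jog_arm(rows=[[[0,0,-0.01,0,0.015],[0,0,-0.03,0,0.015],[0,0,-0.06,0,0.015],[0,0,-0.09,0,0.015],[0,0,-0.115,0,0.015],[0,0,-0.115,0,0.015],[0,0,-0.115,0,0.015],[0,0,-0.115,0,0.015]]])

```text
time: 5.15
tool_pos: [0.5358, 0.184, 0.1944]
ee_rot: [0.143, 0.99, -0.0, -0.001]
contact_force: [0.5, 0.2, -2.4]
opening: 0.0212
grasp_force: 60.2
```

Run:
```python
from h import *
shift((.455,-.156,.197))
print(manip.read_state()['opening'],manip.read_state()['ee_rot'])
p=optics.read_camera("scene")
for r in spotter.recognise(p,"rod"):print(r)
k=p["frame"][60:240,150:340]; cv2.imwrite("pics/lift.png",cv2.resize(k,None,fx=3.2,fy=3.2,interpolation=cv2.INTER_CUBIC))
```

```text
tcp [0.5358 0.184  0.1944] yawy 73.51 F [ 0.5  0.2 -2.4] t 5.15
shift [-0.0191 -0.349  -0.0023] None
0.021246048837995257 [ 1.43430789e-01  9.89660129e-01 -2.93679415e-04 -5.92900763e-04]
{'point': [226.2, 141.0], 'confidence': 0.9}
{'point': [191.1, 202.7], 'confidence': 0.76}
{'point': [200.4, 170.0], 'confidence': 0.73}
```

View pics/lift.png

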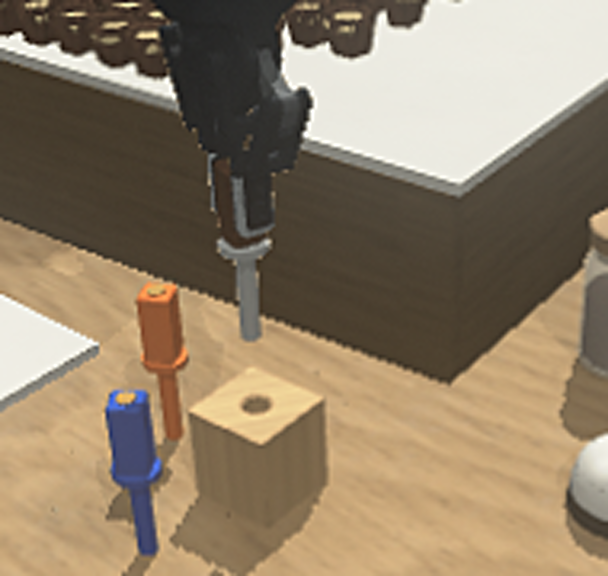

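The rod hangs out of the rest with its tip at crop (250,335), and the empty hole is visible in the rest at (256,404). Next I carry it over to the stand.

Emit:
jog_arm(rows=[[[-0.002,-0.04,0,0,0.015],[-0.004,-0.085,0,0,0.015],[-0.007,-0.13,0,0,0.015],[-0.01,-0.175,0,0,0.015],[-0.012,-0.22,0,0,0.015],[-0.015,-0.265,0,0,0.015],[-0.017,-0.31,0,0,0.015],[-0.019,-0.335,0,0,0.015]]])

```text
time: 6.05
tool_pos: [0.4581, -0.1449, 0.1947]
ee_rot: [0.144, 0.99, -0.0, -0.0]
contact_force: [0.0, 0.9, -1.7]
opening: 0.0211
grasp_force: 60.1
```

Emit:
jog_arm(rows=[[[0,-0.01,0.01,0,0.015],[0,-0.014,0.02,0,0.015],[0,-0.014,0.025,0,0.015],[0,-0.014,0.025,0,0.015],[0,-0.014,0.025,0,0.015]]])

```text
time: 6.55
tool_pos: [0.4556, -0.1549, 0.1702]
ee_rot: [0.143, 0.99, 0.0, -0.0]
contact_force: [-0.5, -0.2, -1.3]
opening: 0.0216
grasp_force: 60.2
```

Run:
```python
from h import *
shift((.455,-.156,.16))
out=[]
for n in("scene","top"):
    p=optics.read_camera(n);s=manip.read_state()
    T=np.array(s["tool_pos"]); print(s["contact_force"])
    # predicted tip and axis top of shaft
    q=proj(p,[T-[0,0,.0768],T-[0,0,.0168],[.455,-.156,.069]]);print(n,q.round(1))
    x,y=q[0].astype(int);x0,y0=x-50,y-40
    k=p["frame"][y0:y0+75,x0:x0+100].copy(); k=cv2.resize(k,None,fx=8,fy=8,interpolation=cv2.INTER_CUBIC)
    np.save(n+"_off.npy",[x0,y0]); print("off",x0,y0)
    cv2.imwrite(f"pics/near_{n}.png",k)
```

```text
tcp [ 0.4556 -0.1549  0.1702] yawy 73.59 F [-0.5 -0.2 -1.3] t 6.55
shift [ 0.0003 -0.0012  0.0102] None
[ 0.14523446 -0.10533282 -1.3201193 ]
scene [[354.9 281.7]
 [359.2 252.1]
 [353.5 293.5]]
off 304 241
[-0.16946036 -0.69752163 -0.92197709]
top [[364.9 253.8]
 [371.5 250.5]
 [362.8 255.3]]
off 314 213
```

View pics/near_scene.png

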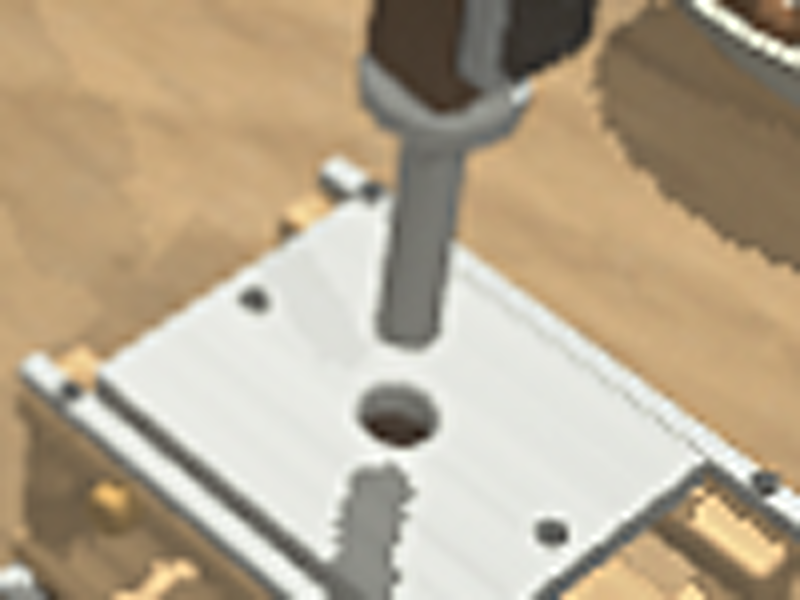

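Crop: the shaft tip's end is centred at about (408,330), and the bore's rim ellipse at about (398,415).

Run:
```python
from h import *
p=optics.read_camera("scene");T=np.array(manip.read_state()["tool_pos"])
f=lambda c,o:np.array(o)+(np.array(c)+.5)/8-.5
tip=atz(p,f((408,330),(304,241)),T[2]-.0768);b=atz(p,f((398,415),(304,241)),.070)
top=atz(p,f((431,140),(304,241)),T[2]-.0168)
print(T,tip,b,b-tip,"shaft top",top)
M=Ro.from_quat(manip.read_state()["ee_rot"]).as_matrix();print(M.T@(b-tip))
```

```text
[ 0.45565817 -0.15535974  0.17070014] [ 0.45502453 -0.15498611  0.09390014] [ 0.45578386 -0.15512041  0.07      ] [ 0.00075933 -0.0001343  -0.02390014] shaft top [ 0.44391575 -0.15966922  0.15390014]
[-7.52877756e-04  8.61715199e-05  2.39005653e-02]
```

View pics/near_top.png

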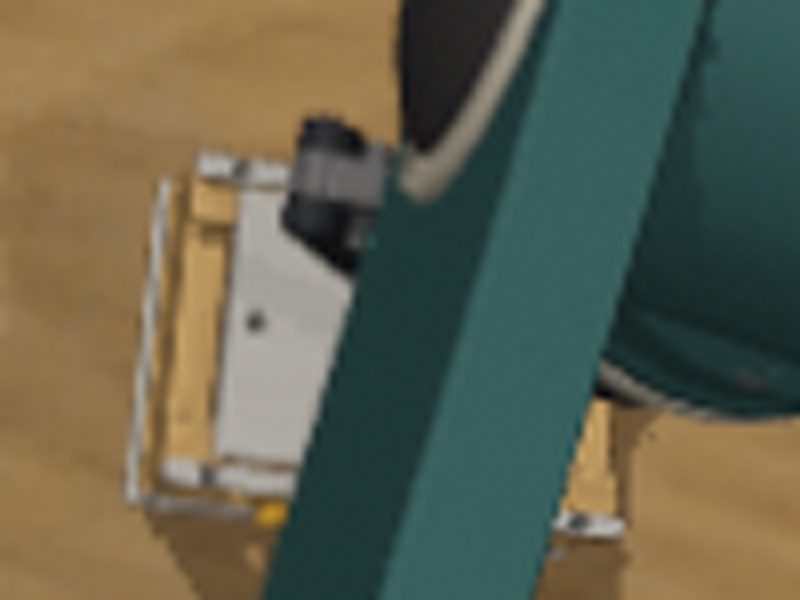

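The top view of the stand is blocked by the arm, so I rely on the scene view. The tip is within 1 mm of the bore, so I descend gently.

Emit:
jog_arm(rows=[[[-0.0007,0,0.01,0,0.015],[-0.0007,0,0.018,0,0.015],[-0.0007,0,0.021,0,0.015],[-0.0007,0,0.023,0,0.015],[-0.0007,0,0.025,0,0.015],[-0.0007,0,0.026,0,0.015],[-0.0007,0,0.027,0,0.015]]])

```text
time: 7.4
tool_pos: [0.456, -0.1561, 0.1434]
ee_rot: [0.143, 0.99, -0.0, 0.0]
contact_force: [0.6, 0.7, -0.7]
opening: 0.0213
grasp_force: 60.2
```

It's in the bore with no load. I continue down.

Emit:
jog_arm(rows=[[[0,0,0.0015,0,0.015],[0,0,0.003,0,0.015],[0,0,0.0045,0,0.015],[0,0,0.006,0,0.015],[0,0,0.0075,0,0.015],[0,0,0.009,0,0.015],[0,0,0.0105,0,0.015],[0,0,0.012,0,0.015]]])

```text
time: 8.2
tool_pos: [0.4562, -0.1562, 0.132]
ee_rot: [0.143, 0.99, -0.0, 0.0]
contact_force: [-2.6, 0.7, 8.4]
opening: 0.0216
grasp_force: 61.3
```

Emit:
jog_arm(rows=[[[0,0,0.0012,0,0.015],[0,0,0.0024,0,0.015],[0,0,0.0036,0,0.015],[0,0,0.0048,0,0.015],[0,0,0.006,0,0.015],[0,0,0.0072,0,0.015],[0,0,0.0084,0,0.015],[0,0,0.0096,0,0.015]]])

```text
time: 9.0
tool_pos: [0.4562, -0.1561, 0.1224]
ee_rot: [0.143, 0.99, -0.0, 0.0]
contact_force: [-2.6, 0.3, 7.5]
opening: 0.0213
grasp_force: 61.3
```

Emit:
jog_arm(rows=[[[0,0,0.0012,0,0.015],[0,0,0.0024,0,0.015],[0,0,0.0036,0,0.015],[0,0,0.0048,0,0.015],[0,0,0.006,0,0.015],[0,0,0.0072,0,0.015],[0,0,0.0084,0,0.015],[0,0,0.0096,0,0.015]]])

```text
time: 9.8
tool_pos: [0.4562, -0.1561, 0.1128]
ee_rot: [0.143, 0.99, -0.0, 0.0]
contact_force: [-2.2, 1.0, 6.8]
opening: 0.0214
grasp_force: 61.3
```

Emit:
jog_arm(rows=[[[0,0,0.001,0,0.015],[0,0,0.002,0,0.015],[0,0,0.003,0,0.015],[0,0,0.004,0,0.015],[0,0,0.004,0,0.015]]])

```text
time: 10.3
tool_pos: [0.4562, -0.1561, 0.1086]
ee_rot: [0.143, 0.99, -0.0, 0.0]
contact_force: [-1.9, 1.3, 5.7]
opening: 0.0216
grasp_force: 61.3
```

Emit:
jog_arm(rows=[[[0,0,0.0005,0,0.015],[0,0,0.001,0,0.015],[0,0,0.0015,0,0.015]]])

```text
time: 10.6
tool_pos: [0.4562, -0.1561, 0.1073]
ee_rot: [0.143, 0.99, -0.0, 0.0]
contact_force: [-2.4, 0.9, 6.5]
opening: 0.0213
grasp_force: 61.3
```

Emit:
jog_arm(rows=[[[0,0,0.0005,0,0.015],[0,0,0.001,0,0.015],[0,0,0.001,0,0.015]]])

```text
time: 10.9
tool_pos: [0.4563, -0.1561, 0.1063]
ee_rot: [0.143, 0.99, -0.0, 0.0]
contact_force: [-2.7, 1.9, 6.8]
opening: 0.0214
grasp_force: 61.4
```

Emit:
jog_arm(rows=[[[0,0,0.0005,0,0.015],[0,0,0.001,0,0.015],[0,0,0.001,0,0.015]]])

```text
time: 11.2
tool_pos: [0.4563, -0.1562, 0.1056]
ee_rot: [0.143, 0.99, -0.0, 0.001]
contact_force: [-3.5, 0.5, 10.2]
opening: 0.0215
grasp_force: 61.7
```

Emit:
jog_arm(rows=[[[0,0,0.0005,0,0.015],[0,0,0.001,0,0.015],[0,0,0.001,0,0.015]]])

```text
time: 11.5
tool_pos: [0.4564, -0.1562, 0.1049]
ee_rot: [0.143, 0.99, -0.0, 0.001]
contact_force: [-3.9, 1.5, 12.4]
opening: 0.0214
grasp_force: 62.1
```

The force now rises at about 4 N/mm, which is the rubber feet, so the puck is on the base. I withdraw.

Emit:
jog_arm(rows=[[[0,0,-0.004,0,0.015],[0,0,-0.012,0,0.015],[0,0,-0.024,0,0.015],[0,0,-0.036,0,0.015],[0,0,-0.05,0,0.015],[0,0,-0.07,0,0.015],[0,0,-0.09,0,0.015],[0,0,-0.09,0,0.015]]])

```text
time: 12.3
tool_pos: [0.4569, -0.1564, 0.1971]
ee_rot: [0.143, 0.99, -0.001, 0.002]
contact_force: [-0.4, 0.1, -0.9]
opening: 0.0214
grasp_force: 60.4
```

Run:
```python
from h import *
shift((.5364,.1850,.197),73.5)
p=optics.read_camera("scene")
for r in spotter.recognise(p,"puck")[:2]:print(r["confidence"],r["point"],world(p,r["point"]))
k=p["frame"][220:370,270:440]; cv2.imwrite("pics/after.png",cv2.resize(k,None,fx=4,fy=4,interpolation=cv2.INTER_CUBIC))
```

```text
tcp [ 0.4569 -0.1564  0.1971] yawy 73.51 F [-0.4  0.1 -0.9] t 12.3
shift [ 2.070e-02  3.499e-01 -1.000e-04] 0.0002
```

View pics/after.png

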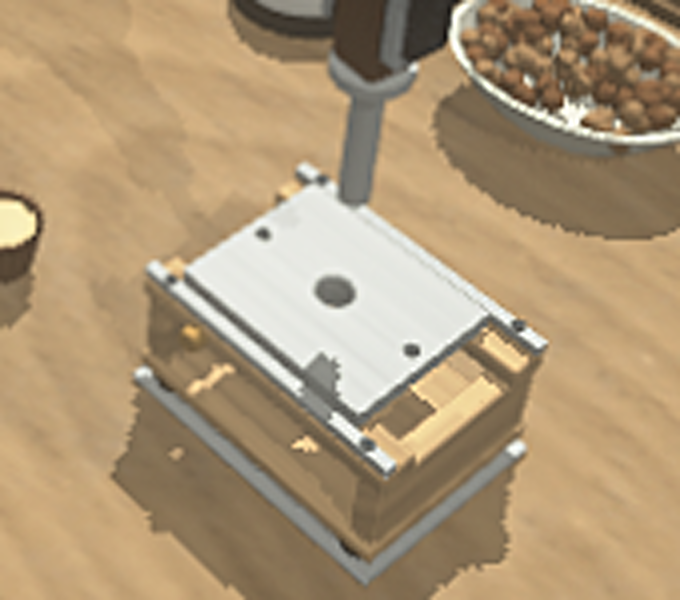

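The bore at (335,291) now shows grey inside with no brown puck, the stand is undisturbed, and the rod hangs clear. I carry it back to the rest.

Emit:
jog_arm(rows=[[[0.003,0.045,0,0,0.015],[0.005,0.09,0,0,0.015],[0.008,0.135,0,0,0.015],[0.011,0.18,0,0,0.015],[0.013,0.225,0,0,0.015],[0.016,0.27,0,0,0.015],[0.018,0.31,0,0,0.015],[0.0205,0.34,0,0,0.015]]])

```text
time: 13.2
tool_pos: [0.5326, 0.1781, 0.1922]
ee_rot: [0.143, 0.99, -0.0, -0.001]
contact_force: [0.8, 0.4, -1.0]
opening: 0.0211
grasp_force: 60.3
```

Emit:
jog_arm(rows=[[[0,0.007,0.01,0,0.015],[0,0.01,0.02,0,0.015],[0,0.01,0.025,0,0.015],[0,0.01,0.025,0,0.015],[0,0.01,0.025,0,0.015]]])

```text
time: 13.7
tool_pos: [0.5357, 0.1845, 0.1687]
ee_rot: [0.144, 0.99, -0.0, 0.0]
contact_force: [-0.1, -0.5, -1.3]
opening: 0.0215
grasp_force: 60.3
```

Run:
```python
from h import *
shift((.5364,.1850,.0828),73.5)
p=optics.read_camera("scene");T=np.array(manip.read_state()["tool_pos"])
q=proj(p,[T-[0,0,.0768],[.5370,.186,.066]]);print(q)
x0,y0=q[1].astype(int)-[40,40];print(x0,y0)
cv2.imwrite("pics/rest.png",cv2.resize(p["frame"][y0:y0+70,x0:x0+90],None,fx=8,fy=8,interpolation=cv2.INTER_CUBIC))
```

```text
tcp [0.5357 0.1845 0.1687] yawy 73.45 F [-0.1 -0.5 -1.3] t 13.7
shift [-0.0005  0.0007  0.0859] -0.0009
[[229.07868217 175.74589397]
 [229.91119738 186.19140784]]
189 146
```

View pics/rest.png

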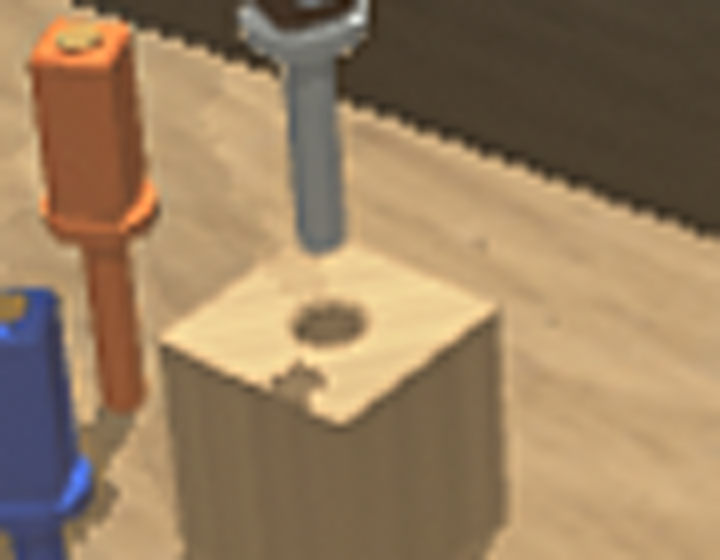

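The tip, at (322,240), sits nearly over the hole at (330,324), with a correction of just over 1 mm. I lower it.

Emit:
jog_arm(rows=[[[-0.0008,0.0015,0.01,0,0.015],[-0.0008,0.0015,0.02,0,0.015],[-0.0008,0.0015,0.026,0,0.015],[-0.0008,0.0015,0.03,0,0.015],[-0.0008,0.0015,0.034,0,0.015],[-0.0008,0.0015,0.034,0,0.015]]])

```text
time: 14.35
tool_pos: [0.5367, 0.1866, 0.134]
ee_rot: [0.143, 0.99, -0.0, -0.0]
contact_force: [-0.1, 0.6, -2.7]
opening: 0.0211
grasp_force: 60.3
```

Emit:
jog_arm(rows=[[[0,0,0.008,0,0.015],[0,0,0.016,0,0.015],[0,0,0.024,0,0.015],[0,0,0.032,0,0.015],[0,0,0.038,0,0.015],[0,0,0.043,0,0.015],[0,0,0.046,0,0.015],[0,0,0.048,0,0.015]]])

```text
time: 15.15
tool_pos: [0.5369, 0.1866, 0.0864]
ee_rot: [0.143, 0.99, 0.0, -0.0]
contact_force: [0.6, 0.1, -2.1]
opening: 0.0213
grasp_force: 60.3
```

Emit:
jog_arm(rows=[[[0,0,0.001,0,0.015],[0,0,0.002,0,0.015],[0,0,0.003,0,0.015],[0,0,0.003,0,0.015]]])

```text
time: 15.55
tool_pos: [0.5369, 0.1866, 0.0836]
ee_rot: [0.143, 0.99, 0.0, 0.0]
contact_force: [-0.6, 0.3, -1.0]
opening: 0.0216
grasp_force: 60.3
```

Emit:
jog_arm(rows=[[[0,0,0.0005,0,0.015],[0,0,0.001,0,0.015],[0,0,0.001,0,0.015]]])

```text
time: 15.85
tool_pos: [0.537, 0.1866, 0.0828]
ee_rot: [0.143, 0.99, 0.0, 0.0]
contact_force: [-1.0, 0.3, 0.6]
opening: 0.0214
grasp_force: 60.6
```

Emit:
jog_arm(rows=[[[0,0,0.0005,0,0.015],[0,0,0.0005,0,0.015],[0,0,0.0005,0,0.055],[0,0,0.0005,0,0.055],[0,0,0.0005,0,0.055],[0,0,0.0005,0,0.055],[0,0,0.0005,0,0.055]]])

```text
time: 16.55
tool_pos: [0.5369, 0.1866, 0.0821]
ee_rot: [0.143, 0.99, -0.0, -0.0]
contact_force: [0.0, 0.6, 0.5]
opening: 0.0551
grasp_force: 0.0
```

Emit:
jog_arm(rows=[[[0,0,-0.02,0,0.055],[0,0,-0.06,0,0.055],[0,0,-0.1,0,0.055],[0,0,-0.15,0,0.055],[0,0,-0.15,0,0.055],[0,0,-0.15,0,0.055],[0,0,-0.15,0,0.055]]])

```text
time: 17.25
tool_pos: [0.5366, 0.1865, 0.2309]
ee_rot: [0.143, 0.99, -0.0, -0.001]
contact_force: [0.4, 0.1, -0.0]
opening: 0.0546
grasp_force: 0.0
```

Run:
```python
from h import *
shift((.5364,.1850,.0828))
p=optics.read_camera("scene");C=cloud(p)
m=(np.abs(C[...,0]-.537)<.03)&(np.abs(C[...,1]-.186)<.03)&(C[...,2]>.108)&(C[...,2]<.13)
P=C[m];print(len(P),cv2.minAreaRect((P[:,:2]*1000).astype(np.float32)),np.median(P[:,2]))
cv2.imwrite("pics/final.png",p["frame"])
```

```text
tcp [0.5366 0.1865 0.2309] yawy 73.51 F [ 0.4  0.1 -0. ] t 17.25
shift [-0.0004 -0.0014  0.1481] None
131 ((534.8884887695312, 184.36778259277344), (23.198694229125977, 21.580904006958008), 73.78790283203125) 0.11806520782649117
```

View pics/final.png

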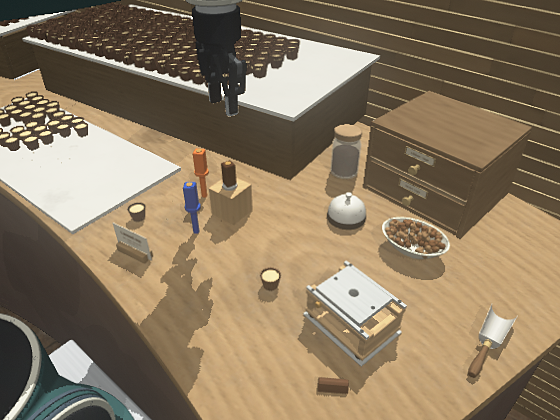

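The rod is upright and home in the rest at (229,175), with its top height the same as at the start. The bell (346,212), bowl (415,238) and cup (269,279) are unmoved.

```bash
python3 -c "
from bench import manip
print(manip.close_job())"
```

```text
the job is handed in; nothing more can be done
None
```

The job is handed in at about 17 s: force readings say the puck was pushed out onto the stand's base (at most about 14 N), though I never saw it there. The rod is back upright and fully home in its rest, and the bell, bowl and cup were not touched.

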